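# Align the hatch fastener and hold the filter cover shut

## Robot

A 6-joint arm with a two-finger parallel gripper is mounted at the origin on the work surface. World frame = base frame: x ahead of the robot, y to its left, z up, the work surface at z = 0. Lengths are in m, angles in rad, forces in N, time in s.
With the tool pointing down it reaches from about 0.375 to 0.975 m from the base axis. Payload 3.8 kg.
Tool frame: the origin (TCP) lies at the centre of the arm's flange, where the gripper is bolted on; the fingertips stand 166 mm ahead of it and the grasp point (between the pads) lies 147 mm ahead of it; z points along the fingers, y is the line along which they close (so a half turn about z gives the same grasp; the last joint's range is limited). The gripper opens to 88 mm and grips with 3 to 60 N. Pads are 18 mm wide; open, the fingers measure 123 mm over their backs; the gripper's body (75 mm by 187 mm) begins 45 mm behind the grasp point.
Start: joints at [-1.233, 0.264, 1.604, -0, 1.274, -0.037], TCP at [0.247, -0.628, 0.405] pointing down, gripper open.
Joint ranges: [-2.63, 2.63], [-0.94, 2.18], [0.31, 2.57], [-1.31, 4.45], [0, 2.66], [-2.55, 2.55]. Speed limits (rad/s): [2.57, 2.57, 3.14, 3.14, 3.14, 3.14].

## Interface

Orientations are given as a unit quaternion [x, y, z, w].
In Python, from station import bot gives the robot as it stands. The module is installed in compiled form; this text tells all that it offers.
- The arm moves only by the shell command python3 -m creep [FORCE], which reads ROWS from standard input. ROWS is a JSON list of rows, 1 to 8 of them, each of 5 numbers: dx, dy, dz in shares of 0.6 m (1.0 is 0.6 m), then a turn about the tool's z in shares of 2 pi rad (1.0 is 2 pi rad), then the opening from 0.0 (shut) to 1.0 (fully open); each row is the pose to reach, as a shift and turn from the pose commanded when the command began, along the tool's axes at that moment; what a row does not reach only later rows make up. A row lasts 1/10 s, in which the tool goes at most 0.05 m and 0.15 rad, less where a joint would pass 70% of its speed; a pose out of reach is approached as far as the arm can. The fingers move at their own pace and stop on an object; FORCE is the grip in N (left out, the last holds). Time passes only in rows, so rows that do not move let the fingers close. It prints the time, the measured TCP pose, the force, the opening and the grip force at its end. No shift or turn number may pass 1 either way. Input that does not fit is refused with a message, and nothing moves.
- bot.state(): the state, without advancing time (a new reading comes with each control period).
- bot.snapshot(name): name is "scene" or "top" or "wrist"; returns a dict with "img" (480x640x3 uint8, red, green, blue), "fx", "fy", "cx", "cy" (pixels), "extrinsics" (4x4, takes a point from world to camera coordinates). Camera axes: x right, y down, z forward; pixel columns grow to the right and rows downward; lengths in m; the calibration is good to about 2 mm. A picture is of the moment at which its call begins. There is no depth.
- bot.job_done(): hands the job in; it is judged then, once.
The state is a dict: "clock": time; "joints": joint angles; "joint_velocities": joint speeds; "joint_torque": joint torques, N m; "position": TCP position; "orientation": TCP orientation; "wrist_force": force on the tool from outside, world axes, zero at the start; "moment": the same for the moment, N m; "opening": opening from 0.0 (shut) to 1.0 (fully open); "grasp_force": force on a finger pad.
Only numpy, scipy, OpenCV 4.12 (cv2) and the standard library are available. Lean on these libraries where they do the work, as an engineer would, in place of code of your own. Each camera call takes 0.05 s, during which the arm holds its last target. There are 200 camera calls.

## Task

On the fume-filter unit, first slide the solder reel up off its spindle and stand it upright in the wooden tray. Then turn the winged quarter-turn fastener on the hatch cover until its slot lines up with the two dark marks, and press the sprung cover fully down against the frame with the gripper. Finish while still holding the cover pressed home, and leave everything else where it stands.

Things in the scene. Friction and masses are not known exactly. Their poses are not given: they have to be found in the camera images.
- filter_unit: grey painted bench fume-filter unit, fixed to the bench, 220 (its x) x 270 (its y) x 75 mm high with black louvres. Origin: centre of its underside, on the bench. Its flat deck is at z = 75. The reel spindle stands at its (0, -75); the aluminium hatch cover lies at its (0, +45); the quarter-turn fastener is at its (0, -7), between the two.
- spindle_tip (a point): top of the fixed steel spindle, 15 mm diameter, upright, at the unit's (0, -75, 151). The spindle rises 64 mm above a black collar (36 mm diameter) on which the reel sits at 87 mm above the bench.
- reel: reel of wound solder: a plain ring, 62 mm outer diameter, 20 bore, 45 high, grey winding between black flanges of the same diameter, about 0.35 kg. Starts on the spindle, whose tip stands 19 mm above it; lift over 64 mm to clear. Origin: centre of its underside, z along the bore (up). The fastener's axis is 68 mm off in the unit's +y: grip the reel across the unit's x.
- tray: shallow open wooden tray, fixed, 200 x 200 mm, walls 6 mm thick and 22 mm high, floor 6 mm above the bench. Origin: centre of its underside. The small flux jar stands in it, about 67 mm from the centre on the tray's +x side; the rest is free.
- cover: aluminium hatch cover, plate 142 (x) x 150 (y) x 6 mm, axes parallel to the unit's; origin: centre of its underside, 83 mm above the bench while raised, 75 when home on the frame. Moves only straight up and down. A springy gasket under it pushes back with about 4 N raised, 8 N home, and lifts it again if let go. Carries the fastener and press pad.
- fastener (a joint): angle of the fastener, rad, positive anticlockwise from above. 0: slot along the cover's x axis, in line with the two dark lines on the cover either side of it. Starts 0.6 to 1.4: turn it clockwise by that angle; no stop at 0 (range -0.8 to 1.7). Stays where left (0.06 N m). Unless within about 0.2 of 0 its stud meets the frame and the cover goes down only 1 to 2 mm.
- fastener_grip (a point): point on the fastener's axis, 16 mm above the cover's top face, 105 mm above the bench while raised. The wing is an upright steel bar 40 mm long (the fastener's x, along the slot), 12 thick (grip across this), from 4 to 26 mm above the cover, on a round base 40 diameter, 4 high. The slot is the dark groove along its top. Axes turn with the fastener.
- press_pad (a point): centre of the top of the black rubber press pad, 38 mm diameter, 3 mm high, on the cover at the cover's (0, +22), 74 mm from the fastener's axis; 92 mm above the bench while raised, 84 mm when home. A good place to press with closed fingertips.
- flux_jar: bystander, leave alone: small amber glass jar with lid, 38 diameter, 50 high, standing in the tray near the tray's +x wall (mm). Origin: centre of its underside.
- tea_mug: bystander, leave alone: amber glass tea mug, 72 diameter, 85 high (mm). Origin: centre of its underside.
- tape_roll: bystander, leave alone: big empty-centred roll of tape lying flat, 100 outer, 76 inner diameter, 24 high (mm). Origin: centre of its underside.
- pencil: bystander, leave alone: flat carpenter's pencil lying on the bench, 150 x 13 x 9 (mm). Origin: centre of its underside.
- putty_pot: bystander, leave alone: white plastic pot with lid, 90 diameter, 75 high (mm). Origin: centre of its underside.
Mind the look-alikes: they are no part of the job. There is more than one size of the reel; the one meant has the size given above.

How it is judged:
By the outcome, as a careful person would: the job done as asked, in the order asked, and still so for the second after the job is handed in, while the arm keeps its last pose, push and grip.
It also fails if it takes over 54 s, if anything falls off the work surface, if the arm or the gripper's body presses on something with over 40 N, if the wrist force passes 120 N, or if a joint passes its speed limit or range.

## Working session

There is one attempt and no reset: what is moved stays moved. The work goes in short steps, Python scripts to look and compute and a shell command to move; the robot and the scene stay as the last step left them, time stands still between calls to the robot, and variables do not carry over. Pictures are saved under pics/ and viewed, at most 10 in all, crops included, and the job is handed in when it is done.

```bash
mkdir -p pics; python3 - <<'E'
from station import bot
import cv2,json,numpy as np
for n in("top","scene"):
    s=bot.snapshot(n); cv2.imwrite(f"pics/{n}0.png",s["img"][:,:,::-1])
    np.savez(f"{n}0.npz",**s); print(n,s["fx"],s["cx"],s["cy"],np.round(s["extrinsics"],3).tolist())
print(bot.state())
E
```

```text
top 444.3524467349431 319.0390447273993 242.4016646820357 [[0.02, -1.0, -0.007, 0.007], [-0.99, -0.019, -0.141, 0.582], [0.141, 0.01, -0.99, 1.304], [0.0, 0.0, 0.0, 1.0]]
scene 543.0925345475434 317.70658790682364 237.48772188289342 [[0.807, 0.59, 0.011, -0.468], [0.451, -0.605, -0.656, -0.171], [-0.38, 0.535, -0.755, 1.621], [0.0, 0.0, 0.0, 1.0]]
{'clock': 0.1, 'joints': array([-1.23291905e+00,  2.64709629e-01,  1.60523060e+00, -5.03693807e-06,
        1.27370524e+00, -3.69026875e-02]), 'joint_velocities': array([ 0.00077554, -0.00205619, -0.00355071,  0.00075377, -0.00015137,
       -0.00145677]), 'joint_torque': array([-2.07003200e-04, -5.03619146e+01, -3.58071864e+01,  7.30162323e-02,
        2.34095030e-02, -6.23387541e-05]), 'position': array([ 0.24699134, -0.62786346,  0.40349442]), 'orientation': array([ 9.82493160e-01,  1.86295834e-01, -1.56258598e-04, -1.01444282e-03]), 'wrist_force': array([ 0.05098052, -0.76493948,  0.81132669]), 'moment': array([-0.05888809, -0.02754583,  0.00766927]), 'grasp_force': 0.0, 'opening': 1.0042518877809337}
```

View pics/top0.png

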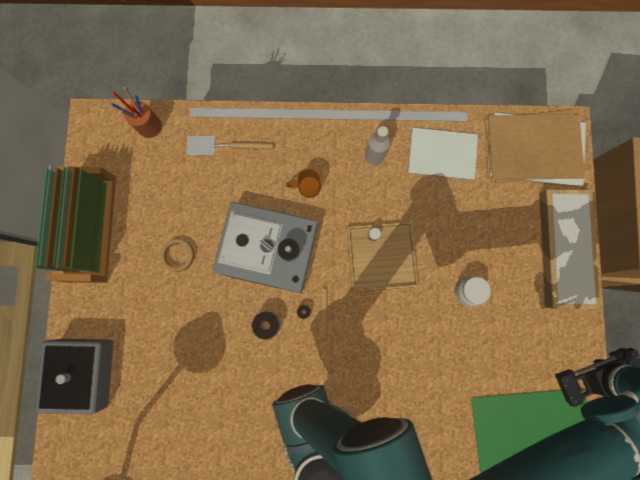

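View pics/scene0.png

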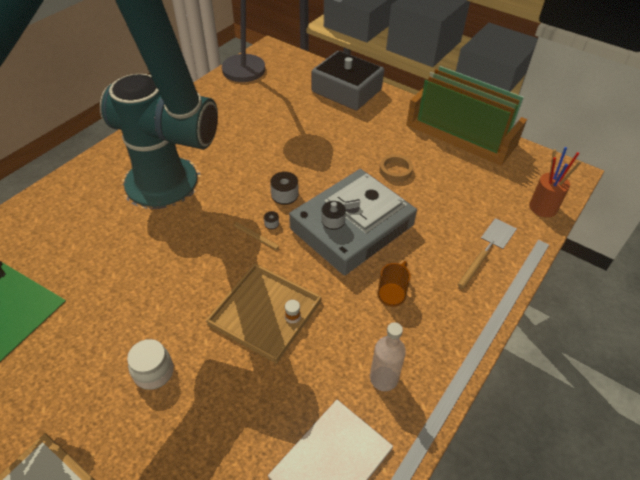

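```bash
cat > h.py <<'E'
import numpy as np,cv2
def ray(s,u,v,z):
    E=np.array(s["extrinsics"]);R,t=E[:3,:3],E[:3,3];c=-R.T@t
    d=R.T@np.array([(u-s["cx"])/s["fx"],(v-s["cy"])/s["fy"],1.]);return c+d*(z-c[2])/d[2]
def proj(s,p):
    E=np.array(s["extrinsics"]);q=E[:3,:3]@p+E[:3,3];return s["fx"]*q[0]/q[2]+s["cx"],s["fy"]*q[1]/q[2]+s["cy"]
E
python3 - <<'E'
from h import *
s=np.load("top0.npz");im=s["img"][:,:,::-1]
cv2.imwrite("pics/crop.png",cv2.resize(im[190:305,210:425],None,fx=3.7,fy=3.7,interpolation=cv2.INTER_CUBIC))
for n,u,v,z in[("reel",289,249,.132),("fast",266,245,.115),("pad",242,240,.092),("jar",375,234,.056)]:print(n,ray(s,u,v,z).round(3))
# grey low-saturation blobs: unit
hsv=cv2.cvtColor(np.ascontiguousarray(im),cv2.COLOR_BGR2HSV)
m=((hsv[...,1]<60)).astype(np.uint8);m[:190]=0;m[305:]=0;m[:,:205]=0;m[:,330:]=0
m=cv2.morphologyEx(m,cv2.MORPH_OPEN,np.ones((3,3)))
c=max(cv2.findContours(m,0,2)[0],key=cv2.contourArea);print(cv2.minAreaRect(c))
# dark blobs
g=im.max(2);d=(g<60).astype(np.uint8);d[:190]=0;d[345:]=0;d[:,:205]=0;d[:,330:]=0
n,l,st,ce=cv2.connectedComponentsWithStats(d)
for a,b in zip(st[1:],ce[1:]):
    if a[4]>15:print(a,b.round(1),ray(s,*b,.1).round(3))
E
```

```text
reel [0.548 0.102 0.132]
fast [0.561 0.169 0.115]
pad [0.577 0.243 0.092]
jar [ 0.608 -0.149  0.056]
((264.92730712890625, 246.3830108642578), (91.3138427734375, 73.68733215332031), 13.13402271270752)
[237 235  11  11  87] [241.9 239.7] [0.577 0.242 0.1  ]
[278 239  21  21 296] [288.2 249. ] [0.552 0.107 0.1  ]
[293 276   5   6  24] [295.  278.7] [0.467 0.085 0.1  ]
[298 306  12  12  85] [303.4 311.2] [0.376 0.058 0.1  ]
[253 312  26  26 449] [265.2 324.7] [0.336 0.165 0.1  ]
```

View pics/crop.png

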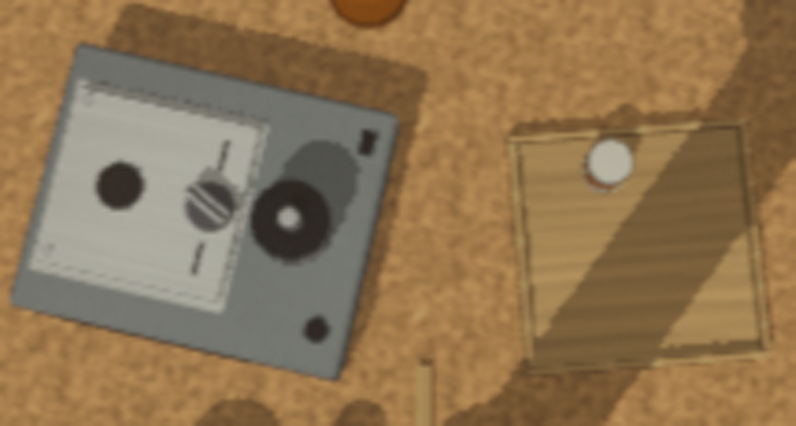

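The wing, pad, reel and tray are all clear. The unit's yaw is about -0.207 rad, and reel to pad measures 144 mm against 142 expected. The slot is about 1.15 rad off its marks.

```bash
cat >> h.py <<'E'
from scipy.spatial.transform import Rotation as Ro
def delta(st,p,phi):
    R=Ro.from_quat(st["orientation"]).as_matrix();f=np.arctan2(R[1,0],R[0,0])
    return (R.T@(np.array(p)-st["position"])).round(4), round(float(np.angle(np.exp(1j*(f-phi)))),3)
E
python3 - <<'E'
from h import *
from station import bot
s=np.load("top0.npz")
C=[ray(s,210+a/3.7,190+b/3.7,.022) for a,b in[(510,138),(745,125),(768,352),(530,372)]]
print(np.round(C,3),np.mean(C,0).round(3))
U=[ray(s,210+a/3.7,190+b/3.7,.075) for a,b in[(80,45),(398,118),(338,380),(12,304)]]
print(np.round(U,3),np.mean(U,0).round(3))
e=U[0]-U[1];print(np.arctan2(-e[0],e[1]));e=U[1]-U[2];print(np.arctan2(e[1],e[0]))
# scene reel check
print(delta(bot.state(),[.549,.105,.405],1.364))
E
```

```text
[[ 0.633 -0.069  0.022]
 [ 0.648 -0.265  0.022]
 [ 0.459 -0.282  0.022]
 [ 0.439 -0.088  0.022]] [ 0.545 -0.176  0.022]
[[0.694 0.282 0.075]
 [0.638 0.024 0.075]
 [0.428 0.067 0.075]
 [0.483 0.326 0.075]] [0.561 0.175 0.075]
-0.21072694697116554
-0.2013635550403357
(array([ 5.493e-01, -5.714e-01, -3.000e-04]), -0.989)
```

The manual's scale: shifts go in shares of 0.6 m and turns go in shares of 2 pi rad. Converting my numbers, -0.26 m / 0.6 = -0.4333, -0.08 m / 0.6 = -0.1333, -0.99 rad / 6.2832 = -0.1576.

```bash
echo '[[0.0833, -0.0833, 0, -0.0239, 1], [0.1333, -0.1333, 0, -0.0477, 1], [0.1833, -0.1833, 0, -0.0716, 1], [0.2333, -0.2333, 0, -0.0955, 1], [0.2833, -0.2833, 0, -0.1194, 1], [0.3333, -0.3333, 0, -0.1432, 1], [0.3833, -0.3833, 0, -0.1576, 1], [0.4333, -0.4333, 0, -0.1576, 1]]' | python3 -m creep; python3 - <<'E'
from h import *
from station import bot
print(delta(bot.state(),[.547,.103,.405],1.364))
E
```

```text
clock: 0.9
position: [0.394, -0.2892, 0.4043]
orientation: [0.776, 0.631, 0.0, -0.0]
wrist_force: [-0.2, 0.5, -0.2]
opening: 0.998
grasp_force: 0.0
(array([ 0.4151,  0.0702, -0.0006]), 0.003)
```

Converted, 0.38 m / 0.6 = 0.6333, 0.35 m / 0.6 = 0.5833.

```bash
echo '[[0.0833, 0.0167, 0, 0, 1], [0.1667, 0.0333, 0, 0, 1], [0.25, 0.05, 0, 0, 1], [0.3333, 0.0667, 0, 0, 1], [0.4167, 0.0833, 0, 0, 1], [0.5, 0.1, 0, 0, 1], [0.5833, 0.1083, 0, 0, 1], [0.6333, 0.1167, 0, 0, 1]]' | python3 -m creep; echo '[[0.0333, 0, 0, 0, 1], [0.0583, 0, 0, 0, 1], [0.0583, 0, 0, 0, 1], [0.0583, 0, 0, 0, 1]]' | python3 -m creep; python3 - <<'E'
from h import *
from station import bot
print(delta(bot.state(),[.547,.103,.405],1.364))
s=bot.snapshot("wrist");np.savez("w1.npz",**s);cv2.imwrite("pics/w1.png",s["img"][:,:,::-1]);E=s["extrinsics"];print(E[:3,:3].round(2).tolist(),(-E[:3,:3].T@E[:3,3]).round(3))
for p in[[.546,.102,.151],[.546,.102,.132],[.560,.169,.115],[.575,.241,.092]]:print(proj(s,np.array(p)))
E
```

```text
clock: 1.7
position: [0.5403, 0.0695, 0.4043]
orientation: [0.776, 0.631, -0.0, -0.0]
wrist_force: [-0.0, -1.3, -0.2]
opening: 0.999
grasp_force: 0.0
clock: 2.1
position: [0.547, 0.1005, 0.4044]
orientation: [0.776, 0.631, -0.001, 0.0]
wrist_force: [-1.3, -0.1, -0.8]
opening: 1.0
grasp_force: 0.0
(array([ 0.0025, -0.0005, -0.0006]), 0.001)
[[0.98, -0.2, -0.0], [-0.2, -0.94, 0.27], [-0.06, -0.26, -0.96]] [0.562 0.168 0.386]
(np.float64(317.6048025649448), np.float64(247.14867989173345))
(np.float64(317.8226882738885), np.float64(239.29921970298824))
(np.float64(317.82237980950555), np.float64(133.0216483137564))
(np.float64(317.80701128553164), np.float64(19.12212968231009))
```

View pics/w1.png

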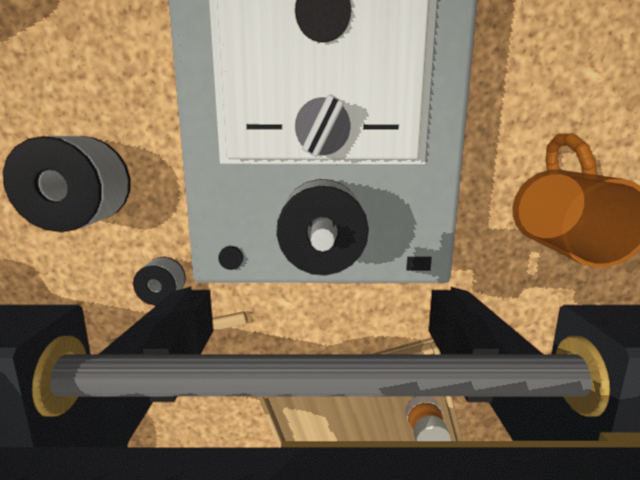

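The wrist view shows the reel's top centre at (322,230), the spindle tip near (323,234), the dark marks at (264,127) and (381,127), and the slot running from about (312,152) to (334,97). I'll cast these onto their known heights.

```bash
python3 - <<'E'
from h import *
s=np.load("w1.npz");im=s["img"];g=im.max(2)
d=(g<55).astype(np.uint8);n,l,st,ce=cv2.connectedComponentsWithStats(d)
for i in range(1,n):
    a=st[i]
    if a[4]>60 and a[1]<290 and 200<a[0]<450:
        c=max(cv2.findContours((l==i).astype(np.uint8),0,2)[0],key=cv2.contourArea);r=cv2.minAreaRect(cv2.convexHull(c));print(a,[np.round(q,1) for q in r])
for n,u,v,z in[("reel",322.5,230,.132),("tip",322,236,.151),("mL",264,127,.089),("mR",381,127,.089),("s0",312,152,.115),("s1",334,97,.115),("pad",323,14,.092)]:print(n,ray(s,u,v,z).round(4))
a,b=ray(s,264,127,.089),ray(s,381,127,.089);e=b-a;print(np.arctan2(e[1],e[0]));a,b=ray(s,312,152,.115),ray(s,334,97,.115);e=b-a;print(np.arctan2(e[1],e[0]))
cv2.imwrite("pics/w1c.png",cv2.resize(im[80:290,240:410,::-1],None,fx=2.8,fy=2.8,interpolation=cv2.INTER_CUBIC))
E
```

```text
[ 296    0   54   42 1891] [array([322.5,  20.5]), array([41., 53.]), np.float64(90.0)]
[309  99  28  53 200] [array([322.5, 125.2]), array([ 3.5, 57.3]), np.float64(26.0)]
[248 125  33   3  99] [array([264., 126.]), array([ 2., 32.]), np.float64(90.0)]
[364 125  34   4 105] [array([380.5, 126.5]), array([ 3., 33.]), np.float64(90.0)]
[ 277  186   91   89 5463] [array([322.2, 230.3]), array([88.4, 89.1]), np.float64(45.0)]
[219 246  24  23 423] [array([230.5, 257. ]), array([23., 22.]), np.float64(0.0)]
[407 257  24  13 302] [array([418.5, 263. ]), array([12., 23.]), np.float64(90.0)]
[  429   288   211   153 14376] [array([534., 364.]), array([210., 152.]), np.float64(-0.0)]
reel [0.5504 0.1076 0.132 ]
tip [0.5501 0.1084 0.151 ]
mL [0.5225 0.1812 0.089 ]
mR [0.6055 0.1639 0.089 ]
s0 [0.5536 0.1578 0.115 ]
s1 [0.5749 0.1888 0.115 ]
pad [0.579  0.2433 0.092 ]
-0.20597679210733674
0.9704882268288467
```

View pics/w1c.png

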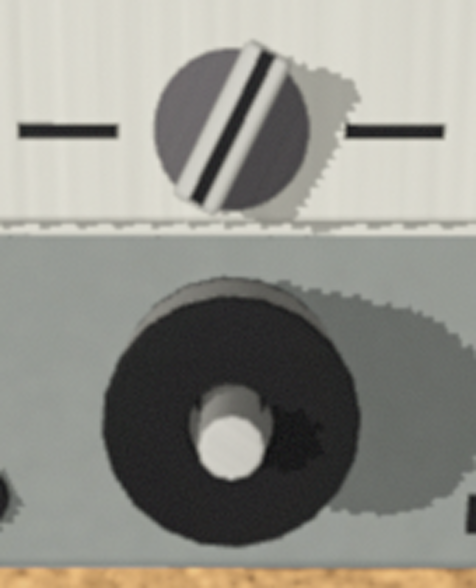

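```bash
python3 - <<'E'
from h import *
from station import bot
print(delta(bot.state(),[.5498,.1066,.2625],1.365))
E
echo
```

```text
(array([0.0071, 0.0014, 0.142 ]), -0.001)
```

Converted, 0.142 m / 0.6 = 0.2367, 0.13 m / 0.6 = 0.2167.

```bash
echo '[[0.0083, 0.0017, 0.05, 0, 1], [0.0117, 0.0017, 0.1167, 0, 1], [0.0117, 0.0017, 0.175, 0, 1], [0.0117, 0.0017, 0.2167, 0, 1], [0.0117, 0.0017, 0.2367, 0, 1], [0.0117, 0.0017, 0.2367, 0, 0.8], [0.0117, 0.0017, 0.2367, 0, 0.6], [0.0117, 0.0017, 0.2367, 0, 0.6]]' | python3 -m creep 30; echo '[[0, 0, 0, 0, 0.5], [0, 0, 0, 0, 0.5], [0, 0, 0, 0, 0.5]]' | python3 -m creep
```

```text
clock: 2.95
position: [0.5507, 0.1074, 0.2648]
orientation: [0.776, 0.63, 0.001, 0.001]
wrist_force: [-2.6, -0.8, 1.0]
opening: 0.756
grasp_force: 1.7
clock: 3.25
position: [0.5504, 0.1076, 0.2646]
orientation: [0.776, 0.631, 0.001, 0.001]
wrist_force: [-1.2, -0.7, 6.8]
opening: 0.703
grasp_force: 30.0
```

Converted, -0.1 m / 0.6 = -0.1667, -0.085 m / 0.6 = -0.1417.

```bash
echo '[[0, 0, -0.0167, 0, 0.5], [0, 0, -0.0417, 0, 0.5], [0, 0, -0.075, 0, 0.5], [0, 0, -0.1083, 0, 0.5], [0, 0, -0.1417, 0, 0.5], [0, 0, -0.1667, 0, 0.5], [0, 0, -0.1667, 0, 0.5]]' | python3 -m creep; python3 - <<'E'
from h import *
from station import bot
st=bot.state();print(st["wrist_force"].round(1),st["opening"],delta(st,[.522,-.178,.36],.08),delta(st,[.522,-.178,.36],.08+np.pi/2))
E
```

```text
clock: 3.95
position: [0.5506, 0.1078, 0.3661]
orientation: [0.776, 0.631, 0.002, 0.001]
wrist_force: [0.2, -0.1, -2.8]
opening: 0.701
grasp_force: 30.0
[ 0.2 -0.1 -2.8] 0.7006303777350236 (array([-0.2856,  0.0304,  0.0057]), 1.285) (array([-0.2856,  0.0304,  0.0057]), -0.286)
```

Converted, -0.285 m / 0.6 = -0.475, 0.03 m / 0.6 = 0.05, 1.2 rad / 6.2832 = 0.191.

```bash
echo '[[-0.0583, 0.0067, 0, 0.0239, 0.5], [-0.1167, 0.0133, 0, 0.0477, 0.5], [-0.1833, 0.02, 0, 0.0716, 0.5], [-0.25, 0.0267, 0, 0.0955, 0.5], [-0.3167, 0.0333, 0, 0.1194, 0.5], [-0.3833, 0.04, 0, 0.1432, 0.5], [-0.4333, 0.0467, 0, 0.1671, 0.5], [-0.475, 0.05, 0, 0.191, 0.5]]' | python3 -m creep;echo '[[0, 0, 0.0333, 0.0135, 0.5], [0, 0, 0.1, 0.0135, 0.5], [0, 0, 0.1667, 0.0135, 0.5], [0, 0, 0.2, 0.0135, 0.5], [0, 0, 0.2, 0.0135, 0.5]]' | python3 -m creep; python3 - <<'E'
from h import *
from station import bot
st=bot.state();print(st["wrist_force"].round(1),st["opening"],delta(st,[.522,-.178,.1835],.08))
E
```

```text
clock: 4.75
position: [0.52, -0.1793, 0.3615]
orientation: [0.997, 0.079, -0.001, -0.0]
wrist_force: [-0.1, 0.5, -2.8]
opening: 0.7
grasp_force: 30.0
clock: 5.25
position: [0.518, -0.1765, 0.2376]
orientation: [0.999, 0.04, -0.005, -0.002]
wrist_force: [-0.2, 0.9, -3.6]
opening: 0.701
grasp_force: 30.0
[-0.2  0.9 -3.6] 0.7005498312123025 (array([0.0044, 0.002 , 0.0541]), -0.0)
```

Converted, 0.05 m / 0.6 = 0.0833, 0.042 m / 0.6 = 0.07.

```bash
echo '[[0, 0, 0.025, 0, 0.5], [0, 0, 0.05, 0, 0.5], [0, 0, 0.07, 0, 0.5], [0, 0, 0.0833, 0, 0.5], [0, 0, 0.0833, 0, 0.5], [0, 0, 0.0833, 0, 0.5]]' | python3 -m creep;echo '[[0, 0, 0.0017, 0, 0.5], [0, 0, 0.0033, 0, 0.5], [0, 0, 0.0033, 0, 0.5]]' | python3 -m creep
```

```text
clock: 5.85
position: [0.5209, -0.1776, 0.1928]
orientation: [0.999, 0.04, 0.0, 0.0]
wrist_force: [-0.0, -0.8, -2.2]
opening: 0.704
grasp_force: 30.0
clock: 6.15
position: [0.5209, -0.1776, 0.1911]
orientation: [0.999, 0.04, 0.0, 0.0]
wrist_force: [0.5, -0.3, -2.8]
opening: 0.704
grasp_force: 30.0
```

Converted, 0.005 m / 0.6 = 0.0083, 0.004 m / 0.6 = 0.0067.

```bash
echo '[[0, 0, 0.0033, 0, 0.5], [0, 0, 0.0067, 0, 0.5], [0, 0, 0.0083, 0, 0.5], [0, 0, 0.0083, 0, 0.5]]' | python3 -m creep;echo '[[0, 0, 0.0017, 0, 0.5], [0, 0, 0.0017, 0, 0.5]]' | python3 -m creep;echo '[[0, 0, 0.0017, 0, 0.5], [0, 0, 0.0017, 0, 0.5]]' | python3 -m creep
```

```text
clock: 6.55
position: [0.5206, -0.1775, 0.1854]
orientation: [0.999, 0.04, -0.0, -0.0]
wrist_force: [0.9, 1.4, -3.2]
opening: 0.703
grasp_force: 30.0
clock: 6.75
position: [0.5207, -0.1775, 0.1846]
orientation: [0.999, 0.04, -0.0, -0.0]
wrist_force: [0.4, -0.2, -4.7]
opening: 0.706
grasp_force: 30.0
clock: 6.95
position: [0.5209, -0.1776, 0.1838]
orientation: [0.999, 0.04, 0.0, 0.0]
wrist_force: [-0.1, -0.4, -2.4]
opening: 0.704
grasp_force: 30.0
```

Converted, 0.001 m / 0.6 = 0.0017.

```bash
echo '[[0, 0, 0.0017, 0, 0.5], [0, 0, 0.0017, 0, 0.5]]' | python3 -m creep;echo '[[0, 0, 0.0017, 0, 0.5], [0, 0, 0.0017, 0, 0.5]]' | python3 -m creep
```

```text
clock: 7.15
position: [0.5209, -0.1776, 0.1837]
orientation: [0.999, 0.04, -0.0, 0.0]
wrist_force: [-3.4, 2.0, 4.6]
opening: 0.703
grasp_force: 30.0
clock: 7.35
position: [0.521, -0.1776, 0.1836]
orientation: [0.999, 0.04, -0.0, -0.0]
wrist_force: [-5.8, 3.1, 10.4]
opening: 0.707
grasp_force: 30.0
```

Contact felt at the height I predicted, so I release, retreat and look.

Converted, -0.13 m / 0.6 = -0.2167, -0.02 m / 0.6 = -0.0333.

```bash
echo '[[0, 0, -0.0017, 0, 0.75], [0, 0, -0.0017, 0, 1], [0, 0, -0.0017, 0, 1], [0, 0, -0.0017, 0, 1], [0, 0, -0.0333, 0, 1], [0, 0, -0.0833, 0, 1], [0, 0, -0.15, 0, 1], [0, 0, -0.2167, 0, 1]]' | python3 -m creep;echo '[[0, 0, -0.05, 0, 1], [0, 0, -0.1, 0, 1], [0, 0, -0.1167, 0, 1], [0, 0, -0.1167, 0, 1]]' | python3 -m creep; python3 - <<'E'
from h import *
from station import bot
st=bot.state()
s=bot.snapshot("wrist");np.savez("w2.npz",**s);cv2.imwrite("pics/w2.png",s["img"][:,:,::-1])
print(delta(st,[.564,.173,.37],.97),st["joints"].round(2))
E
```

```text
clock: 8.15
position: [0.5204, -0.1774, 0.3122]
orientation: [0.999, 0.04, -0.001, -0.0]
wrist_force: [0.1, -0.9, -0.3]
opening: 1.002
grasp_force: 0.0
clock: 8.55
position: [0.5213, -0.1778, 0.3833]
orientation: [0.999, 0.04, 0.002, 0.001]
wrist_force: [-0.4, 0.4, 0.2]
opening: 1.002
grasp_force: 0.0
(array([ 0.0705, -0.3463,  0.013 ]), -0.89) [-0.37  0.04  1.9   0.    1.2   1.12]
```

View pics/w2.png

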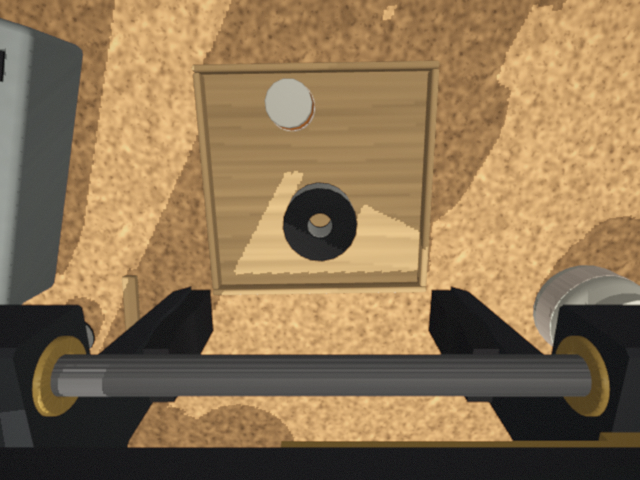

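The reel stands upright in the tray (centre at pixel (320,222)), and the jar at (290,104) hasn't been touched. Next is the fastener.

Converted, -0.335 m / 0.6 = -0.5583, -0.3 m / 0.6 = -0.5, -0.89 rad / 6.2832 = -0.1416.

```bash
echo '[[0.0083, -0.05, 0, -0.0191, 0.5], [0.025, -0.125, 0, -0.0382, 0.5], [0.0417, -0.2, 0, -0.0573, 0.5], [0.0583, -0.275, 0, -0.0764, 0.5], [0.075, -0.35, 0, -0.0955, 0.5], [0.0917, -0.425, 0, -0.1146, 0.5], [0.1033, -0.5, 0, -0.1321, 0.5], [0.1167, -0.5583, 0, -0.1416, 0.5]]' | python3 -m creep 30;echo '[[0, 0, 0, 0, 0.5], [0, 0, 0, 0, 0.5], [0, 0, 0, 0, 0.5]]' | python3 -m creep; python3 - <<'E'
from h import *
from station import bot
st=bot.state()
print(delta(st,[.564,.173,.261],.97),st["joints"].round(2))
s=bot.snapshot("wrist");np.savez("w3.npz",**s);g=s["img"].max(2)
for n,p in[("f",[.564,.173,.115]),("tip",[.550,.107,.151])]:print(n,np.round(proj(s,np.array(p)),1))
d=(g<55).astype(np.uint8);n,l,st,ce=cv2.connectedComponentsWithStats(d)
for i in range(1,n):
    a=st[i]
    if 60<a[4]<6000 and a[1]<330:
        c=max(cv2.findContours((l==i).astype(np.uint8),0,2)[0],key=cv2.contourArea);r=cv2.minAreaRect(cv2.convexHull(c));print(a,[np.round(q,1) for q in r],ray(s,*r[0],.115).round(4),ray(s,*r[0],.089).round(4))
E
```

```text
clock: 9.4
position: [0.5628, 0.1643, 0.3784]
orientation: [0.884, 0.468, -0.002, -0.001]
wrist_force: [0.1, -0.1, -0.3]
opening: 0.5
grasp_force: 0.0
clock: 9.7
position: [0.5634, 0.161, 0.3799]
orientation: [0.885, 0.466, -0.002, -0.0]
wrist_force: [0.4, -0.2, 0.1]
opening: 0.499
grasp_force: 0.0
(array([ 0.0106, -0.0061,  0.1188]), -0.001) [ 0.24  0.11  1.83 -0.    1.2   0.84]
f [310.8 228.5]
tip [353.2 343.9]
[ 240   89   56   59 2555] [array([267.2, 118.2]), array([57.3, 55.2]), np.float64(45.0)] [0.5812 0.2432 0.115 ] [0.579  0.2459 0.089 ]
[351 190  34  16 114] [array([367.4, 197.8]), array([ 3.3, 35.1]), np.float64(67.8)] [0.6047 0.1691 0.115 ] [0.605 0.164 0.089]
[307 201   8  56 208] [array([310.6, 228.5]), array([ 3.8, 55.4]), np.float64(4.1)] [0.5639 0.1731 0.115 ] [0.5597 0.1684 0.089 ]
[242 236  31  15  99] [array([257.3, 242.6]), array([ 3.1, 32.3]), np.float64(67.8)] [0.5299 0.1849 0.115 ] [0.5222 0.1815 0.089 ]
[ 324  275   47   46 1180] [array([346.6, 296.6]), array([44. , 45.5]), np.float64(82.9)] [0.5569 0.1205 0.115 ] [0.5521 0.1102 0.089 ]
```

Converted, 0.116 m / 0.6 = 0.1933, 0.112 m / 0.6 = 0.1867.

```bash
echo '[[0.0167, -0.01, 0.0333, 0, 0.5], [0.0167, -0.01, 0.0833, 0, 0.5], [0.0167, -0.01, 0.1333, 0, 0.5], [0.0167, -0.01, 0.1667, 0, 0.5], [0.0167, -0.01, 0.1867, 0, 0.5], [0.0167, -0.01, 0.1933, 0, 0.5], [0.0167, -0.01, 0.1933, 0, 0.5], [0.0167, -0.01, 0.1933, 0, 0.5]]' | python3 -m creep;python3 - <<'E'
from h import *
from station import bot
st=bot.state()
print(delta(st,[.564,.173,.261],.97))
E
```

```text
clock: 10.55
position: [0.5653, 0.1734, 0.267]
orientation: [0.885, 0.466, 0.001, 0.0]
wrist_force: [0.6, 0.3, 1.0]
opening: 0.502
grasp_force: 0.0
(array([-0.0011, -0.0008,  0.006 ]), -0.001)
```

Converted, 0.004 m / 0.6 = 0.0067, -0.001 m / 0.6 = -0.0017.

```bash
echo '[[-0.0017, 0, 0.0067, 0, 0.4], [-0.0017, 0, 0.0067, 0, 0.2], [-0.0017, 0, 0.0067, 0, 0], [-0.0017, 0, 0.0067, 0, 0], [-0.0017, 0, 0.0067, 0, 0], [-0.0017, 0, 0.0067, 0, 0], [-0.0017, 0, 0.0067, 0, 0]]' | python3 -m creep 25
```

```text
clock: 11.25
position: [0.5637, 0.173, 0.2619]
orientation: [0.885, 0.466, -0.0, -0.0]
wrist_force: [-3.7, 2.0, 4.1]
opening: 0.137
grasp_force: 25.0
```

Converted, 1.176 rad / 6.2832 = 0.1872.

```bash
echo '[[0, 0, 0, 0.0239, 0], [0, 0, 0, 0.0477, 0], [0, 0, 0, 0.0716, 0], [0, 0, 0, 0.0955, 0], [0, 0, 0, 0.1194, 0], [0, 0, 0, 0.1432, 0], [0, 0, 0, 0.1671, 0], [0, 0, 0, 0.1872, 0]]' | python3 -m creep;echo '[[0, 0, 0, 0, 0], [0, 0, 0, 0, 0], [0, 0, 0, 0, 0]]' | python3 -m creep;python3 - <<'E'
from h import *
from station import bot
st=bot.state()
print(delta(st,[.564,.173,.261],-.206),st["moment"].round(2))
E
```

```text
clock: 12.05
position: [0.5638, 0.1727, 0.262]
orientation: [0.994, -0.105, -0.0, 0.0]
wrist_force: [-3.4, 0.8, 3.1]
opening: 0.136
grasp_force: 25.0
clock: 12.35
position: [0.5638, 0.1727, 0.2617]
orientation: [0.995, -0.102, -0.0, 0.0]
wrist_force: [-3.3, 0.3, 4.8]
opening: 0.134
grasp_force: 25.0
(array([ 0.0002, -0.0004,  0.0007]), 0.002) [-0.01  0.62 -0.04]
```

Converted, -0.1 m / 0.6 = -0.1667, -0.08 m / 0.6 = -0.1333.

```bash
echo '[[0, 0, 0, 0, 0.3], [0, 0, 0, 0, 0.5], [0, 0, 0, 0, 0.5], [0, 0, -0.0333, 0, 0.5], [0, 0, -0.0833, 0, 0.5], [0, 0, -0.1333, 0, 0.5], [0, 0, -0.1667, 0, 0.5], [0, 0, -0.1667, 0, 0.5]]' | python3 -m creep;echo '[[0, 0, 0, 0, 0], [0, 0, 0, 0, 0], [0, 0, 0, 0, 0]]' | python3 -m creep; python3 - <<'E'
from h import *
from station import bot
st=bot.state();print(delta(st,[.579,.2455,.27],-.206),st["joints"].round(2))
s=bot.snapshot("wrist");g=s["img"].max(2);cv2.imwrite("pics/w4.png",s["img"][:,:,::-1])
d=(g<55).astype(np.uint8);n,l,st,ce=cv2.connectedComponentsWithStats(d)
for i in range(1,n):
    a=st[i]
    if 60<a[4]<6000 and a[1]<330:
        c=max(cv2.findContours((l==i).astype(np.uint8),0,2)[0],key=cv2.contourArea);r=cv2.minAreaRect(cv2.convexHull(c));print(a,[np.round(q,1) for q in r],ray(s,*r[0],.115).round(4),ray(s,*r[0],.089).round(4))
E
```

```text
clock: 13.15
position: [0.5655, 0.1731, 0.3656]
orientation: [0.995, -0.103, 0.004, -0.001]
wrist_force: [0.0, 0.5, 0.1]
opening: 0.501
grasp_force: 0.0
clock: 13.45
position: [0.5634, 0.1726, 0.3596]
orientation: [0.995, -0.103, -0.002, 0.001]
wrist_force: [-0.1, -0.4, -0.3]
opening: 0.249
grasp_force: 0.0
(array([ 0.0006, -0.0747,  0.0895]), -0.0) [ 0.25  0.14  1.84 -0.    1.17  2.03]
[479 100  21  31 563] [array([489., 115.]), array([18.2, 31.8]), np.float64(5.7)] [0.6216 0.0662 0.115 ] [0.6205 0.0555 0.089 ]
[318 158   4  39 130] [array([319.5, 177. ]), array([38.,  3.]), np.float64(90.0)] [0.6077 0.1639 0.115 ] [0.605  0.1645 0.089 ]
[ 393  212   55   54 1523] [array([418.6, 236.2]), array([50.4, 52.7]), np.float64(49.4)] [0.5615 0.1134 0.115 ] [0.5535 0.1082 0.089 ]
[ 179  215   57   54 2383] [array([207.3, 240.8]), array([55.2, 53. ]), np.float64(45.0)] [0.5846 0.237  0.115 ] [0.5792 0.2461 0.089 ]
[318 223   5  94 342] [array([320. , 269.5]), array([93.,  4.]), np.float64(90.0)] [0.5531 0.175  0.115 ] [0.5441 0.1769 0.089 ]
```

View pics/w4.png

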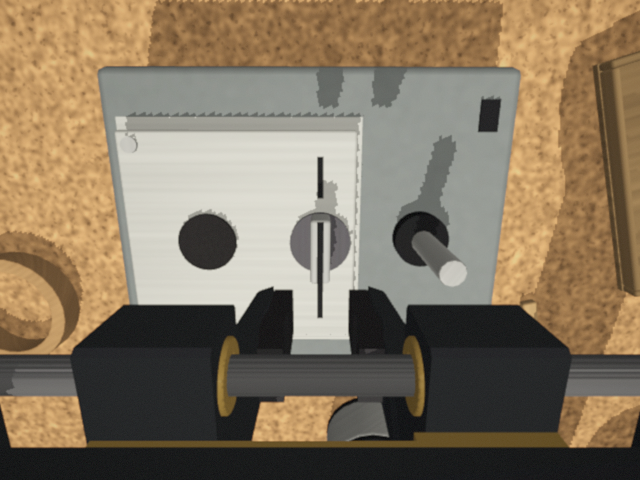

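The slot at (320,220–280) now lines up with both marks on column 320. The pad is at (207,241). I move over it and press.

Converted, 0.088 m / 0.6 = 0.1467, -0.075 m / 0.6 = -0.125.

```bash
echo '[[0, -0.05, 0, 0, 0], [0, -0.1, 0, 0, 0], [0, -0.125, 0, 0, 0], [0, -0.125, 0.0333, 0, 0], [0, -0.125, 0.0833, 0, 0], [0, -0.125, 0.125, 0, 0], [0, -0.125, 0.1467, 0, 0], [0, -0.125, 0.1467, 0, 0]]' | python3 -m creep 20;echo '[[0, 0, 0, 0, 0], [0, 0, 0, 0, 0]]' | python3 -m creep
```

```text
clock: 14.3
position: [0.5781, 0.2456, 0.2707]
orientation: [0.995, -0.103, -0.003, 0.001]
wrist_force: [0.0, -0.1, -0.2]
opening: 0.003
grasp_force: 0.0
clock: 14.5
position: [0.5801, 0.2464, 0.2755]
orientation: [0.995, -0.103, 0.001, -0.001]
wrist_force: [0.5, 0.3, -0.3]
opening: 0.01
grasp_force: 0.0
```

Converted, 0.018 m / 0.6 = 0.03, 0.015 m / 0.6 = 0.025.

```bash
echo '[[0, 0, 0.0083, 0, 0], [0, 0, 0.0167, 0, 0], [0, 0, 0.025, 0, 0], [0, 0, 0.03, 0, 0], [0, 0, 0.03, 0, 0]]' | python3 -m creep;echo '[[0, 0, 0.0033, 0, 0], [0, 0, 0.0067, 0, 0], [0, 0, 0.01, 0, 0], [0, 0, 0.01, 0, 0], [0, 0, 0.01, 0, 0]]' | python3 -m creep
```

```text
clock: 15.0
position: [0.5795, 0.2462, 0.256]
orientation: [0.995, -0.103, 0.0, 0.0]
wrist_force: [-1.2, -1.2, 5.1]
opening: 0.003
grasp_force: 2.7
clock: 15.5
position: [0.5795, 0.2462, 0.251]
orientation: [0.995, -0.103, 0.0, -0.0]
wrist_force: [-2.4, -1.7, 7.9]
opening: 0.005
grasp_force: 4.0
```

Converted, 0.002 m / 0.6 = 0.0033, 0.001 m / 0.6 = 0.0017.

```bash
echo '[[0, 0, 0.0017, 0, 0], [0, 0, 0.0033, 0, 0], [0, 0, 0.0033, 0, 0]]' | python3 -m creep;echo '[[0, 0, 0.0017, 0, 0], [0, 0, 0.0017, 0, 0], [0, 0, 0.0017, 0, 0]]' | python3 -m creep
```

```text
clock: 15.8
position: [0.5795, 0.2462, 0.2504]
orientation: [0.995, -0.103, 0.0, -0.0]
wrist_force: [-5.6, -2.7, 14.8]
opening: 0.006
grasp_force: 7.4
clock: 16.1
position: [0.5795, 0.2462, 0.2504]
orientation: [0.995, -0.103, 0.0, -0.0]
wrist_force: [-7.9, -2.5, 20.4]
opening: 0.005
grasp_force: 9.8
```

The cover has bottomed out at TCP z 0.2504, against 0.250 expected for home. The wrist force is 20 N, well above the gasket's 8 N. The last command held it steady, so I hand it in.

```bash
echo '[[0, 0, 0, 0, 0], [0, 0, 0, 0, 0], [0, 0, 0, 0, 0]]' | python3 -m creep; python3 -c "
from station import bot
print(bot.job_done())"
```

```text
clock: 16.4
position: [0.5795, 0.2463, 0.2503]
orientation: [0.995, -0.103, 0.0, -0.0]
wrist_force: [-8.7, -3.2, 19.2]
opening: 0.005
grasp_force: 9.8
the job is handed in; nothing more can be done
None
```

I handed the job in at 16.4 s: the reel stands upright in the tray, the fastener slot is lined up with its marks, and the gripper is holding the cover fully down with about 19 N; no verdict came back.

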